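# Roll a milling jar up its gutter and close the keeper

## Task

With a fingertip, gently push the steel milling jar that lies in the sloped gutter: roll it up the slope and over the upper ridge until it sits in its seat by the end plate and cannot roll back. Then push the swinging keeper arm fully across the gutter behind the jar. Only push, never grip or lift the jar, and leave the small red-capped bottle and the round cup beside the gutter where they stand.

Things in the scene. Friction and masses are not known exactly. Their poses are not given: they have to be found in the camera images.
- jar: milling jar: a closed plain steel cylinder, 44 mm in diameter, 60 mm long, about 0.25 kg, lying across the gutter. Origin at its centre; y is the cylinder's axis (it turns about y as it rolls). It starts near the low end, resting against the lower ridge, centre at about gutter x = -83 mm; let go between the ridges it rolls back down.
- gutter: fixed sloped aluminium gutter on a stand, 65 mm wide inside, 71 outside, smooth. Origin on the channel floor at mid width, 45 mm above the worktop; x uphill along the floor (8 degree slope), y across, z square to the floor. Floor from x = -130 mm (low end, open, nothing beyond it) to 116; side walls rise 12 mm; end plate 30 mm high, face at x = 110 mm.
- low_ridge (a point): crest of the lower round ridge, 3 mm high, that crosses the gutter's floor at gutter x = -95 mm and holds the jar at the start.
- seat (a point): centre of the jar when seated (gutter x = 86.5 mm, z = 22 mm, play 2 mm), between the end plate and the upper ridge. The upper ridge, round and 3 mm high, crosses the floor at gutter x = 73 mm; once the jar's centre is some 3 mm past it, the jar drops into the seat by itself.
- keeper_hinge (a point): foot of the keeper's hinge pin, which stands square to the gutter's floor just outside one side wall, at gutter x = 56 mm, y = -42 mm, z = 0.
- keeper (a joint): keeper arm's angle. 0: along the gutter outside the wall, pointing downhill from the pin; grows as it swings in; pi/2 (hard stop): right across behind the seated jar, pointing to gutter +y; negative: swung outward. Starts at -0.4 to 0, stays where left, moves at about 1 N. A steel bar 8 mm thick, reaching 78 mm from the pin, 16 to 32 mm above the floor's plane.
- keeper_tip (a point): middle of the short upright black peg (10 mm in diameter, 8 mm high) on the keeper arm, 72 mm from the hinge pin and 36 mm above the plane of the gutter's floor.
- vial: small glass sample bottle with a red screw cap, 35 mm in diameter, 80 mm tall, standing beside the gutter; leave it standing where it is. Origin at the centre of its underside.
- cup: low round aluminium powder cup, 55 mm in diameter, 14 mm tall, beside the gutter; leave it where it is. Origin at the centre of its underside.

How it is judged:
On the way, in this order (a step that is already met when the one before it is completed fails the run):
1. the jar sits in its seat between the upper ridge and the end plate, with the keeper still open (x of jar in the frame of gutter between 0.081 and 0.093 m and z of jar in the frame of gutter between 0.018 and 0.026 m and angle between the y axis of jar and the y axis of gutter, either way round below 0.15 rad and value of joint keeper below 0.8 rad), for 0.3 s.
2. the keeper is fully across the gutter (value of joint keeper above 1.45 rad), for 0.2 s.
At the end, for the whole second after the job is handed in: the jar lies still in its seat (its centre 81 to 93 mm uphill of the gutter's origin, resting on the floor, axis within 0.15 rad of square across) and the keeper stands at more than 1.45 rad (x of jar in the frame of gutter between 0.081 and 0.093 m and z of jar in the frame of gutter between 0.018 and 0.026 m and angle between the y axis of jar and the y axis of gutter, either way round below 0.15 rad and value of joint keeper above 1.45 rad and linear speed of jar below 0.01 m/s and velocity of joint keeper below 0.1 rad/s); the robot touches nothing.
It fails at once if the jar was lifted, or left the gutter (z of jar in the frame of gutter above 0.036 m or z of jar in the frame of gutter below 0.01 m).
It fails at once if the jar was gripped or rammed (more than 25 N from the fingers) (contact force between the fingers and jar above 25 N).
It fails at once if the sample bottle or the powder cup beside the gutter was moved or tipped (distance of any of vial, cup from where it was at the start of the episode above 0.02 m or angle between vial's own z axis and vertical above 0.3 rad).
It also fails if it takes over 59 s, if anything falls off the work surface, if the arm or the gripper's body presses on something with over 40 N, if the wrist force passes 120 N, or if a joint passes its speed limit or range.

## Robot

A 7-joint arm with a two-finger parallel gripper is mounted at the origin on a cart in front of the work surface, level with it; the furniture and walls round the work are solid. World frame = base frame: x ahead of the robot, y to its left, z up, the work surface at z = 0. Lengths are in m, angles in rad, forces in N, time in s.
With the tool pointing down it reaches from about 0.4 to 0.85 m from the base axis. Payload 10.4 kg.
Tool frame: the origin (TCP) lies at the very end of the fingers, on their centre line; the grasp point (between the pads) lies 19 mm behind it; z points along the fingers, y is the line along which they close (so a half turn about z gives the same grasp; the last joint's range is limited). The gripper opens to 87 mm and grips with 3 to 60 N. Pads are 19 mm wide; open, the fingers measure 117 mm over their backs; the gripper's body (75 mm by 190 mm) begins 51 mm behind the grasp point.
Start: joints at [1.112, 0.332, -0.065, 1.46, 0.022, 1.35, -0.088], TCP at [0.264, -0.567, 0.223] pointing down, gripper open.
Joint ranges: [-2.6, 2.6], [-0.5, 2.12], [-1.47, 1.34], [0.16, 2.42], [-1.27, 4.41], [0.06, 2.06], [-2.6, 2.6]. Speed limits (rad/s): [2.22, 2.22, 2.79, 2.79, 3.14, 3.14, 3.14].

## Interface

Orientations are given as a unit quaternion [w, x, y, z].
In Python, from bench import env gives the robot as it stands. The module is installed in compiled form; this text tells all that it offers.
- The arm moves only by the tool servo_tool, never from a script. Its argument "plan" is a list of rows, each an object with "travel": the shift along the tool's x, y, z in units of 50 mm (1.0 is 50 mm), a list of three; "twist": the turn, a rotation vector about the tool's x, y, z in rad, a list of three; "hand": the closure, from -1 (fully open) to 1 (shut), so that 0 is half open. A call has exactly 5 rows; each row shifts and turns the commanded pose from where the row before left it, along the tool's axes as they then stand; what a row does not reach is not made up. A row lasts 1/8 s, in which the tool goes at most 62.5 mm and 10.7 degrees, less where a joint would pass 70% of its speed; a pose out of reach is approached as far as the arm can. A call is refused whole if a number of a shift passes 1 or a number of a turn 0.188, either way. A call with a gripper value outside its range is refused whole. The fingers move at their own pace and stop on an object; "squeeze" is the grip in N (left out, the last holds). Time passes only in rows, so rows that do not move let the fingers close, or fill a call up. It gives the time, the measured TCP pose, the force, the opening and the grip force at its end, in the units of the state.
- env.observe(): the state, without advancing time (a new reading comes with each control period).
- env.snapshot(name): name is "scene" or "side" or "wrist"; returns the picture (384x512x3 uint8, red, green, blue); there is no depth.
- env.camera_model(name): a dict with "K" (3x3 intrinsics, pixels), "rvec" (rotation vector, rad) and "tvec" (3), from world to camera coordinates, as OpenCV has them. Camera axes: x right, y down, z forward; pixel columns grow to the right and rows downward; lengths in m; the calibration is good to about 2 mm. A picture is of the moment at which its call begins: read the wrist's pose just before it. camera_model takes no time and is no camera call; for the wrist camera it gives the pose at the moment of the call.
- env.finish_job(): hands the job in; it is judged then, once.
The state is a dict: "time_s": time; "joint_pos": joint angles; "qvel": joint speeds; "effort": joint torques, N m; "ee_pos": TCP position; "tool_rot": TCP orientation; "ft_force": force on the tool from outside, world axes, zero at the start; "ft_torque": the same for the moment, N m; "grip_width": finger opening in m; "grip_force": force on a finger pad.
Only numpy, scipy, OpenCV 4.12 (cv2) and the standard library are available. Lean on these libraries where they do the work, as an engineer would, in place of code of your own. Each camera call takes 0.05 s, during which the arm holds its last target. There are 200 camera calls.

## Working session

There is one attempt and no reset: what is moved stays moved. The work goes in short steps, Python scripts to look and compute and a tool call to move; the robot and the scene stay as the last step left them, time stands still between calls to the robot, and variables do not carry over. Pictures are saved under pics/ and viewed, at most 10 in all, crops included, and the job is handed in when it is done.

Besides the shell and the picture viewer there is one more tool, called after "Emit:" as name(argument=value, ...) on one line, values as JSON. servo_tool: Moves the arm, as the interface text tells. Its arguments: {"type":"object","properties":{"plan":{"type":"array"},"squeeze":{"type":"number"}},"required":["plan"]}

```bash
mkdir -p pics; ls; python3 - <<'E'
from bench import env
import cv2,numpy as np
s=env.observe(); print({k:np.round(v,3).tolist() for k,v in s.items()})
for n in("scene","side"):
    im=env.snapshot(n); cv2.imwrite(f"pics/{n}0.png",im[:,:,::-1]); c=env.camera_model(n)
    R=cv2.Rodrigues(np.array(c["rvec"],float))[0]; print(n,np.round(c["K"],1).tolist(),(-R.T@np.array(c["tvec"]).ravel()).round(3),R[2].round(2))
E
```

```text
pics
{'time_s': 0.0, 'joint_pos': [1.112, 0.333, -0.065, 1.461, 0.022, 1.35, -0.088], 'qvel': [0.002, 0.0, -0.0, 0.001, 0.001, 0.0, 0.001], 'effort': [-0.001, -62.326, 0.024, -38.99, -0.061, 0.04, 0.0], 'ee_pos': [0.264, -0.566, 0.222], 'tool_rot': [-0.001, 0.976, 0.216, -0.0], 'ft_force': [0.47, 0.663, 0.148], 'ft_torque': [-0.021, -0.023, 0.043], 'grip_force': 0.0, 'grip_width': 0.087}
scene [[484.4, 0.0, 253.8], [0.0, 484.4, 192.9], [0.0, 0.0, 1.0]] [-0.001  0.552  0.493] [ 0.54 -0.67 -0.51]
side [[396.5, 0.0, 250.9], [0.0, 396.5, 187.5], [0.0, 0.0, 1.0]] [0.488 0.654 0.597] [-0.04 -0.79 -0.62]
```

View pics/scene0.png

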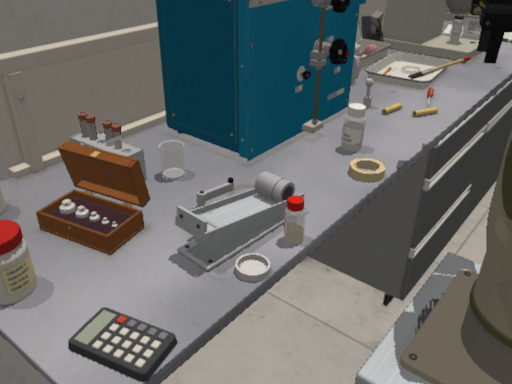

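View pics/side0.png

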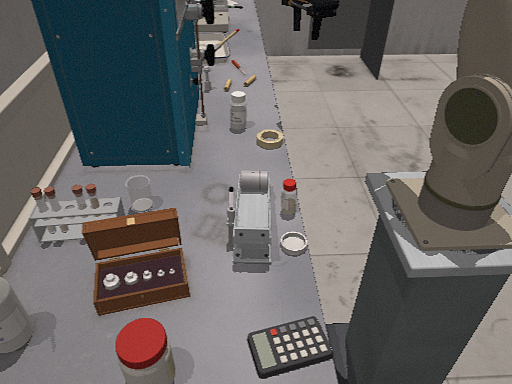

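The gutter runs away from the side camera. The end plate is the near end (side ≈252,258), and the jar is at the far low end (side ≈254,181, scene ≈272,188). The keeper with its black peg is on the far-from-robot side (scene ≈230,183), and the vial and cup are on the robot side.

```bash
python3 - <<'E'
import cv2
a=cv2.imread("pics/scene0.png")[165:285,165:315]; b=cv2.imread("pics/side0.png")[160:275,210:320]
cv2.imwrite("pics/sc_c.png",cv2.resize(a,None,fx=5,fy=5,interpolation=cv2.INTER_CUBIC))
cv2.imwrite("pics/si_c.png",cv2.resize(b,None,fx=5,fy=5,interpolation=cv2.INTER_CUBIC))
E
```

```text
(no output)
```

View pics/sc_c.png

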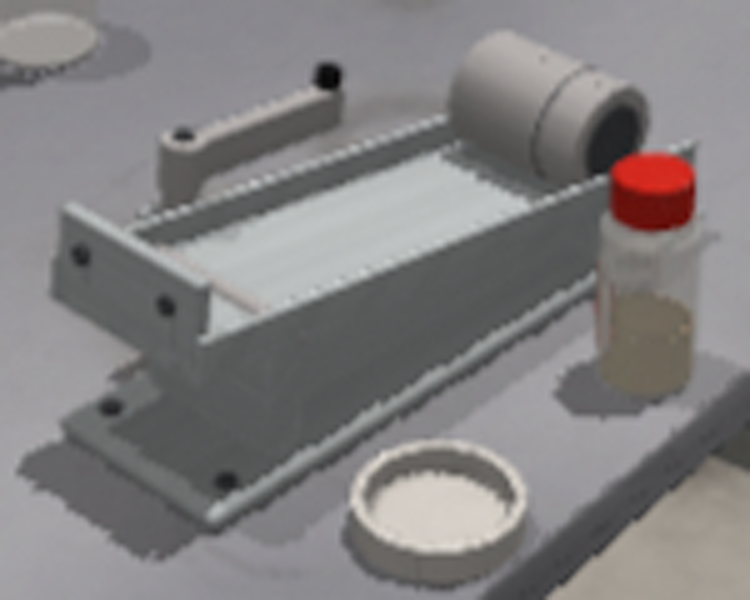

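View pics/si_c.png

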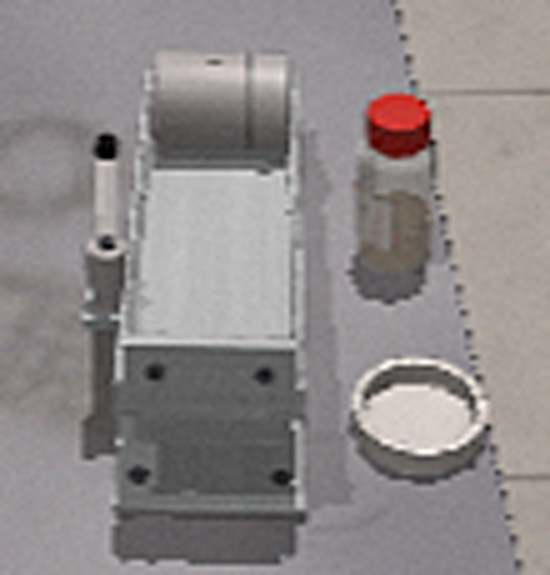

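```bash
cat > h.py <<'E'
import numpy as np,cv2
from bench import env
def cam(n):
    c=env.camera_model(n); R=cv2.Rodrigues(np.array(c["rvec"],float))[0]; return np.array(c["K"]),R,np.array(c["tvec"],float).reshape(3)
def ray(n,p):
    K,R,t=cam(n); d=R.T@np.linalg.inv(K)@np.array([p[0],p[1],1.]); return -R.T@t,d/np.linalg.norm(d)
def onz(n,p,z):
    o,d=ray(n,p); return o+d*(z-o[2])/d[2]
def tri(obs):
    A=np.zeros((3,3));b=np.zeros(3)
    for n,p in obs:
        o,d=ray(n,p);M=np.eye(3)-np.outer(d,d);A+=M;b+=M@o
    X=np.linalg.solve(A,b)
    return X,[np.linalg.norm(np.cross(X-ray(n,p)[0],ray(n,p)[1])) for n,p in obs]
E
python3 - <<'E'
from h import *
sc=lambda x,y:("scene",(x/5+165-.4,y/5+165-.4)); si=lambda x,y:("side",(x/5+210-.4,y/5+160-.4))
P={"plateL":(sc(65,207),si(122,345)),"plateR":(sc(210,290),si(298,345)),"hinge":(sc(183,133),si(107,243)),"peg":(sc(327,66),si(106,137)),"vialcap":(sc(655,163),si(400,107))}
for k,v in P.items():
    X,e=tri(v); print(k,X.round(4),np.round(e,4))
c,s=np.cos(np.radians(8)),np.sin(np.radians(8))
z=lambda x,zz:.045+x*s+zz*c
for n,v,h in [("wall low y+",sc(695,147),z(-.13,.012)),("plateL",sc(65,207),z(.116,.03)),("plateR",sc(210,290),z(.116,.03)),("plateLs",si(122,345),z(.116,.03)),("plateRs",si(298,345),z(.116,.03)),("cup",sc(440,495),.014),("cups",si(420,408),.014),("vial",sc(655,163),.08),("peg",sc(327,66),z(-.016,.04)),("pegs",si(106,137),z(-.016,.04))]: print(n,onz(v[0],v[1],h).round(4))
E
```

```text
plateL [0.4926 0.1245 0.0869] [0.0007 0.0007]
plateR [0.4277 0.1266 0.0853] [0.0001 0.0001]
hinge [0.4977 0.0664 0.0858] [0.0004 0.0004]
peg [ 0.4977 -0.0061  0.0811] [0.0002 0.0002]
vialcap [ 0.3707 -0.0244  0.0804] [0.001 0.001]
wall low y+ [ 0.4042 -0.1032  0.0388]
plateL [0.4883 0.1278 0.0909]
plateR [0.4218 0.1324 0.0909]
plateLs [0.4925 0.1297 0.0909]
plateRs [0.4283 0.1325 0.0909]
cup [0.369  0.0889 0.014 ]
cups [0.3728 0.092  0.014 ]
vial [ 0.3718 -0.0266  0.08  ]
peg [ 0.4959 -0.0041  0.0824]
pegs [ 0.4977 -0.0047  0.0824]
```

```bash
python3 - <<'E'
from h import *
for n,p in [("side",(82,164)),("side",(192,164)),("side",(203,122)),("scene",(244,148)),("scene",(312,128)),("side",(270,138)),("side",(140,208))]: print(n,p,onz(n,p,0).round(3))
E
```

```text
side (82, 164) [ 0.89  -0.225  0.   ]
side (192, 164) [ 0.601 -0.213  0.   ]
side (203, 122) [ 0.583 -0.439  0.   ]
scene (244, 148) [ 0.667 -0.247  0.   ]
scene (312, 128) [ 0.609 -0.452  0.   ]
side (270, 138) [ 0.384 -0.336  0.   ]
side (140, 208) [ 0.707 -0.041  0.   ]
```

Emit:
servo_tool(plan=[{"travel":[0.5,-0.5,-0.6],"twist":[0,0,0],"hand":1},{"travel":[0.7,-0.75,-0.4],"twist":[0,0,0],"hand":1},{"travel":[0.7,-0.75,-0.4],"twist":[0,0,0],"hand":1},{"travel":[0.7,-0.75,-0.2],"twist":[0,0,0],"hand":1},{"travel":[0.7,-0.75,0],"twist":[0,0,0],"hand":1}], squeeze=10)

```text
time_s: 0.72
ee_pos: [0.3401, -0.3368, 0.3032]
tool_rot: [0.001, 0.976, 0.216, 0.0]
ft_force: [1.0, -0.0, 0.2]
grip_width: 0.0445
grip_force: 0.0
```

Emit:
servo_tool(plan=[{"travel":[0.8,-0.85,-0.1],"twist":[0,0,0],"hand":1},{"travel":[0.8,-0.85,-0.1],"twist":[0,0,0],"hand":1},{"travel":[0.8,-0.85,0],"twist":[0,0,0],"hand":1},{"travel":[0.8,-0.85,0],"twist":[0,0,0],"hand":1},{"travel":[0.6,-0.6,0],"twist":[0,0,0],"hand":1}])

```text
time_s: 1.35
ee_pos: [0.4276, -0.0742, 0.3125]
tool_rot: [0.0, 0.976, 0.217, 0.0]
ft_force: [-0.1, -0.4, 0.1]
grip_width: 0.0014
grip_force: 0.0
```

```bash
python3 - <<'E'
from h import *
s=env.observe(); print(s["time_s"],s["ee_pos"],s["tool_rot"],np.round(s["joint_pos"],2))
c=env.camera_model("wrist");print({k:np.round(v,4).tolist() for k,v in c.items()})
im=env.snapshot("wrist");cv2.imwrite("pics/w1.png",cv2.resize(im[:,:,::-1],None,fx=1.5,fy=1.5,interpolation=cv2.INTER_CUBIC))
np.savez("w1.npz",im=im,**c)
E
```

```text
1.35 [ 0.42760877 -0.07415528  0.31253622] [1.98212970e-04 9.76147550e-01 2.17108084e-01 4.87994998e-05] [ 0.67 -0.11 -0.54  1.75 -0.06  1.49 -1.  ]
{'K': [[313.5238, 0.0, 259.2547], [0.0, 313.5238, 197.703], [0.0, 0.0, 1.0]], 'rvec': [-2.4708, 1.5732, 0.193], 'tvec': [-0.2477, 0.294, 0.5632]}
```

View pics/w1.png

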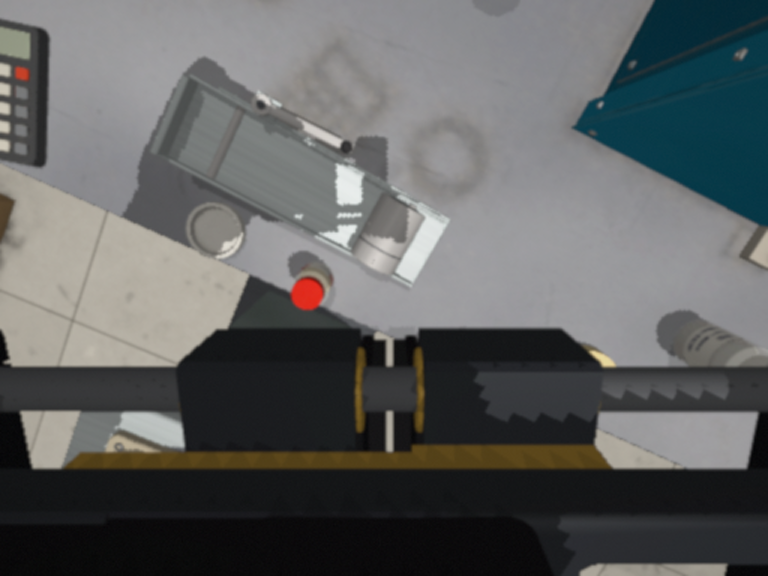

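The wrist view shows the whole gutter. The low-end corners are at about (449,217) and (411,287), the plate corners at (190,75) and (153,152), the hinge at (260,102) and the peg at (346,146), all in enlarged pixels.

```bash
python3 - <<'E'
from h import *
c_,s_=np.cos(np.radians(8)),np.sin(np.radians(8))
z=lambda x,zz:.045+x*s_+zz*c_
d=np.load("w1.npz");R=cv2.Rodrigues(d["rvec"].astype(float))[0];o=-R.T@d["tvec"].reshape(3)
def on(p,h):
    v=R.T@np.linalg.inv(d["K"])@np.array([p[0]/1.5-.17,p[1]/1.5-.17,1]);return o+v*(h-o[2])/v[2]
lowR=on((449,217),z(-.13,.012));lowL=on((411,287),z(-.13,.012))
hR=on((190,75),z(.116,.03));hL=on((153,152),z(.116,.03))
hin=on((260,101),z(.056,.035));peg=on((346,145),z(-.016,.04))
for n,v in dict(lowR=lowR,lowL=lowL,hR=hR,hL=hL,hin=hin,peg=peg,vial=on((308,294),.08),cup=on((216,230),.014)).items():print(n,v.round(4))
print(np.linalg.norm(lowR-lowL),np.linalg.norm(hR-hL))
ml=(lowR+lowL)/2;mh=(hR+hL)/2;ax=(mh-ml)[:2];print("len",np.linalg.norm(ax),"yaw",np.degrees(np.arctan2(ax[1],ax[0])))
yw=np.arctan2(ax[1],ax[0]);X=np.array([np.cos(yw)*c_,np.sin(yw)*c_,s_]);Y=np.array([-np.sin(yw),np.cos(yw),0]);Z=np.cross(X,Y)
O1=ml-(-.13*X+.012*Z);O2=mh-(.116*X+.03*Z);print("O",O1.round(4),O2.round(4))
for n,v in dict(hin=hin,peg=peg).items():
    w=v-(O1+O2)/2;print(n,(w@X).round(4),(w@Y).round(4))
# jar axis ends (top line ends)
for p in[(390,192),(422,206),(356,257),(389,275)]:
    w=on(p,z(-.083,.022))-(O1+O2)/2;print(p,(w@X).round(4),(w@Y).round(4))
E
```

```text
lowR [ 0.4797 -0.11    0.0388]
lowL [ 0.4056 -0.1069  0.0388]
hR [0.4925 0.1223 0.0909]
hL [0.4275 0.1302 0.0909]
hin [0.4978 0.0689 0.0875]
peg [ 0.4964 -0.0036  0.0824]
vial [ 0.37   -0.0231  0.08  ]
cup [0.3719 0.0869 0.014 ]
0.07419595138209212 0.06547420387046868
len 0.23533751466559882 yaw 85.77857763367055
O [0.4523 0.0216 0.045 ] [0.4518 0.0159 0.045 ]
hin 0.0588 -0.0419
peg -0.0136 -0.0458
(390, 192) -0.0658 -0.0305
(422, 206) -0.0959 -0.0338
(356, 257) -0.067 0.0344
(389, 275) -0.1007 0.0343
```

Emit:
servo_tool(plan=[{"travel":[0,0,0.2],"twist":[0,0,-0.177],"hand":1},{"travel":[0,0,0.2],"twist":[0,0,-0.177],"hand":1},{"travel":[0,0,0.2],"twist":[0,0,-0.177],"hand":1},{"travel":[0,0,0.2],"twist":[0,0,-0.177],"hand":1},{"travel":[0,0,0.2],"twist":[0,0,-0.177],"hand":1}])

```text
time_s: 2.02
ee_pos: [0.4271, -0.077, 0.262]
tool_rot: [-0.0, 0.788, 0.616, -0.0]
ft_force: [-0.9, 1.2, 0.8]
grip_width: 0.0007
grip_force: 0.0
```

Emit:
servo_tool(plan=[{"travel":[0,0,0.2],"twist":[0,0,-0.177],"hand":1},{"travel":[-0.3,0.1,0.5],"twist":[0,0,0],"hand":1},{"travel":[-0.3,0.1,0.5],"twist":[0,0,0],"hand":1},{"travel":[-0.2,0.1,0.5],"twist":[0,0,0],"hand":1},{"travel":[0,0.05,0.3],"twist":[0,0,0],"hand":1}])

```text
time_s: 2.65
ee_pos: [0.4413, -0.1185, 0.1612]
tool_rot: [-0.001, 0.733, 0.68, -0.0]
ft_force: [0.1, 1.0, 0.2]
grip_width: 0.0003
grip_force: 0.0
```

Emit:
servo_tool(plan=[{"travel":[0,0,0],"twist":[0,0,0],"hand":1},{"travel":[0,0,0],"twist":[0,0,0],"hand":1},{"travel":[0,0,0],"twist":[0,0,0],"hand":1},{"travel":[0,0,0],"twist":[0,0,0],"hand":1},{"travel":[0,0,0],"twist":[0,0,0],"hand":1}])

```text
time_s: 3.28
ee_pos: [0.442, -0.118, 0.1628]
tool_rot: [0.0, 0.732, 0.681, 0.0]
ft_force: [0.1, -0.3, 0.1]
grip_width: 0.0005
grip_force: 0.0
```

```bash
cat >> h.py <<'E'
from scipy.spatial.transform import Rotation as Ro
yw=np.radians(85.8);c8,s8=np.cos(np.radians(8)),np.sin(np.radians(8))
O=np.array([.452,.0215,.045]);X=np.array([np.cos(yw)*c8,np.sin(yw)*c8,s8]);Y=np.array([-np.sin(yw),np.cos(yw),0]);Z=np.cross(X,Y)
def st():
    s=env.observe();q=s["tool_rot"];R=Ro.from_quat([q[1],q[2],q[3],q[0]]).as_matrix();p=np.array(s["ee_pos"]);return s,p,R
def rep(*targets):
    s,p,R=st();w=p-O;print("t",round(s["time_s"],2),"p",p.round(4),"gut mm",np.round([w@X*1e3,w@Y*1e3,w@Z*1e3],1),"F",np.round(s["ft_force"],1),"toolx deg",np.degrees(np.arctan2(R[1,0],R[0,0])).round(1),"tilt",R[:,2].round(3))
    for t in targets:
        t=np.array(t)/1e3;g=O+t[0]*X+t[1]*Y+t[2]*Z;print(t*1e3,"units",(R.T@(g-p)/.05).round(2));
E
python3 -c "
from h import *
rep((-135,0,15))
im=env.snapshot('side')[:,:,::-1];cv2.imwrite('pics/s2.png',cv2.resize(im[100:300,160:360],None,fx=3,fy=3))"
```

```text
t 3.27 p [ 0.442  -0.118   0.1628] gut mm [-122.1   -0.2  136.1] F [ 0.1 -0.3  0.1] toolx deg 85.8 tilt [ 0. -0. -1.]
[-135.    0.   15.] units [ 0.08 -0.01  2.43]
```

View pics/s2.png

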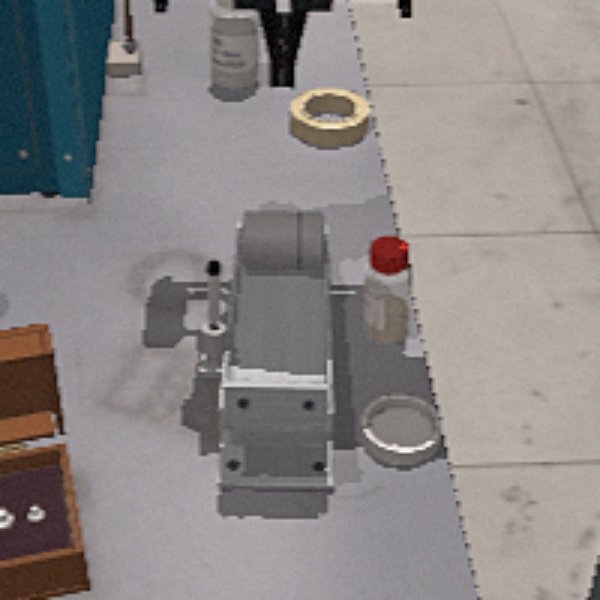

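The closed fingers (≈283,75) line up with the jar (≈284,240), on its downhill side. I'll descend next.

Emit:
servo_tool(plan=[{"travel":[0,0,0.6],"twist":[0,0,0],"hand":1},{"travel":[0,0,0.6],"twist":[0,0,0],"hand":1},{"travel":[0,0,0.6],"twist":[0,0,0],"hand":1},{"travel":[0,0,0.4],"twist":[0,0,0],"hand":1},{"travel":[0,0,0.2],"twist":[0,0,0],"hand":1}])

```text
time_s: 3.95
ee_pos: [0.4415, -0.1178, 0.0416]
tool_rot: [-0.001, 0.732, 0.681, -0.0]
ft_force: [-0.6, 0.1, 0.6]
grip_width: 0.0006
grip_force: 0.0
```

Emit:
servo_tool(plan=[{"travel":[0.1,0,0],"twist":[0,0,0],"hand":1},{"travel":[0.1,0,0],"twist":[0,0,0],"hand":1},{"travel":[0.1,0,0],"twist":[0,0,0],"hand":1},{"travel":[0.1,0,-0.02],"twist":[0,0,0],"hand":1},{"travel":[0.1,0,-0.02],"twist":[0,0,0],"hand":1}])

```text
time_s: 4.58
ee_pos: [0.4439, -0.0929, 0.0449]
tool_rot: [0.0, 0.732, 0.681, 0.0]
ft_force: [-0.6, -0.3, 0.6]
grip_width: 0.0005
grip_force: 0.5
```

```bash
python3 -c "
from h import *
rep((40,0,15))
im=env.snapshot('side')[:,:,::-1];cv2.imwrite('pics/s3.png',cv2.resize(im[130:270,190:330],None,fx=4,fy=4))"
```

```text
t 4.58 p [ 0.4439 -0.0929  0.0449] gut mm [-113.6   -0.3   15.8] F [-0.6 -0.3  0.6] toolx deg 85.8 tilt [ 0. -0. -1.]
[40.  0. 15.] units [ 3.04 -0.01 -0.41]
```

View pics/s3.png

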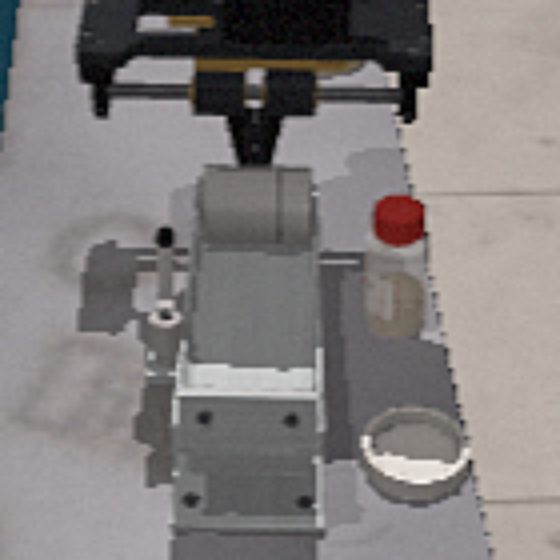

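The finger is right behind the jar, and the body clears the vial. I'll push on slowly.

Emit:
servo_tool(plan=[{"travel":[0.1,0,-0.014],"twist":[0,0,0],"hand":1},{"travel":[0.1,0,-0.014],"twist":[0,0,0],"hand":1},{"travel":[0.1,0,-0.014],"twist":[0,0,0],"hand":1},{"travel":[0.1,0,-0.014],"twist":[0,0,0],"hand":1},{"travel":[0.1,0,-0.014],"twist":[0,0,0],"hand":1}])

```text
time_s: 5.25
ee_pos: [0.4456, -0.0678, 0.0481]
tool_rot: [0.0, 0.732, 0.681, -0.0]
ft_force: [0.1, 0.1, 1.7]
grip_width: 0.0005
grip_force: 0.5
```

Emit:
servo_tool(plan=[{"travel":[0.12,0,-0.017],"twist":[0,0,0],"hand":1},{"travel":[0.12,0,-0.017],"twist":[0,0,0],"hand":1},{"travel":[0.12,0,-0.017],"twist":[0,0,0],"hand":1},{"travel":[0.12,0,-0.017],"twist":[0,0,0],"hand":1},{"travel":[0.12,0,-0.017],"twist":[0,0,0],"hand":1}])

```text
time_s: 5.88
ee_pos: [0.4478, -0.0378, 0.0524]
tool_rot: [0.0, 0.732, 0.681, -0.0]
ft_force: [0.1, -0.4, 0.6]
grip_width: 0.0002
grip_force: 0.5
```

```bash
python3 -c "
from h import *
rep((40,0,15))
im=env.snapshot('side')[:,:,::-1];cv2.imwrite('pics/s4.png',cv2.resize(im[130:270,190:330],None,fx=4,fy=4))"
```

```text
t 5.88 p [ 0.4478 -0.0378  0.0524] gut mm [-57.8  -0.1  15.6] F [ 0.1 -0.4  0.6] toolx deg 85.8 tilt [ 0. -0. -1.]
[40.  0. 15.] units [ 1.94 -0.   -0.26]
```

View pics/s4.png

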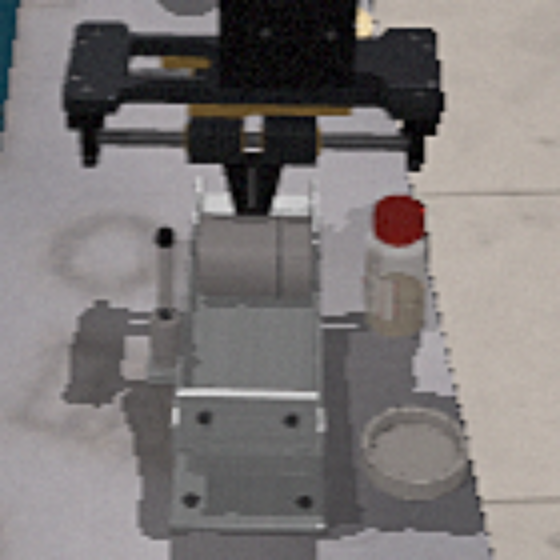

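The jar has rolled uphill with the finger behind it (jar ≈252,255 in the crop). I'll continue.

Emit:
servo_tool(plan=[{"travel":[0.12,0,-0.017],"twist":[0,0,0],"hand":1},{"travel":[0.12,0,-0.017],"twist":[0,0,0],"hand":1},{"travel":[0.12,0,-0.017],"twist":[0,0,0],"hand":1},{"travel":[0.12,0,-0.017],"twist":[0,0,0],"hand":1},{"travel":[0.12,0,-0.017],"twist":[0,0,0],"hand":1}])

```text
time_s: 6.55
ee_pos: [0.45, -0.0078, 0.0566]
tool_rot: [0.0, 0.732, 0.681, -0.0]
ft_force: [-0.6, -0.6, 0.5]
grip_width: 0.0006
grip_force: 0.5
```

Emit:
servo_tool(plan=[{"travel":[0.12,0,-0.017],"twist":[0,0,0],"hand":1},{"travel":[0.12,0,-0.017],"twist":[0,0,0],"hand":1},{"travel":[0.12,0,-0.017],"twist":[0,0,0],"hand":1},{"travel":[0.12,0,-0.017],"twist":[0,0,0],"hand":1},{"travel":[0.12,0,-0.017],"twist":[0,0,0],"hand":1}])

```text
time_s: 7.18
ee_pos: [0.4521, 0.022, 0.0608]
tool_rot: [0.0, 0.732, 0.681, -0.0]
ft_force: [0.7, -1.7, 0.8]
grip_width: 0.0005
grip_force: 0.5
```

Emit:
servo_tool(plan=[{"travel":[0.12,0,-0.017],"twist":[0,0,0],"hand":1},{"travel":[0.1,0,-0.014],"twist":[0,0,0],"hand":1},{"travel":[0.1,0,-0.014],"twist":[0,0,0],"hand":1},{"travel":[0.06,0,-0.008],"twist":[0,0,0],"hand":1},{"travel":[0.06,0,-0.008],"twist":[0,0,0],"hand":1}])

```text
time_s: 7.8
ee_pos: [0.4537, 0.0437, 0.0639]
tool_rot: [0.0, 0.732, 0.681, -0.0]
ft_force: [1.2, -0.8, 0.5]
grip_width: 0.0007
grip_force: 0.5
```

Emit:
servo_tool(plan=[{"travel":[0.04,0,-0.006],"twist":[0,0,0],"hand":1},{"travel":[0.04,0,-0.006],"twist":[0,0,0],"hand":1},{"travel":[0.04,0,-0.006],"twist":[0,0,0],"hand":1},{"travel":[0.04,0,-0.006],"twist":[0,0,0],"hand":1},{"travel":[0.04,0,-0.006],"twist":[0,0,0],"hand":1}])

```text
time_s: 8.43
ee_pos: [0.4545, 0.054, 0.0654]
tool_rot: [-0.0, 0.732, 0.681, 0.0]
ft_force: [0.1, -2.4, 0.3]
grip_width: 0.0002
grip_force: 0.8
```

```bash
python3 -c "
from h import *
rep((48,0,15))"
```

```text
t 8.43 p [0.4545 0.054  0.0654] gut mm [35.1 -0.1 15.6] F [ 0.1 -2.4  0.3] toolx deg 85.8 tilt [ 0.  0. -1.]
[48.  0. 15.] units [ 0.26 -0.   -0.02]
```

Emit:
servo_tool(plan=[{"travel":[0.04,0,-0.006],"twist":[0,0,0],"hand":1},{"travel":[0.04,0,-0.006],"twist":[0,0,0],"hand":1},{"travel":[0.04,0,-0.006],"twist":[0,0,0],"hand":1},{"travel":[0.04,0,-0.006],"twist":[0,0,0],"hand":1},{"travel":[0.04,0,-0.006],"twist":[0,0,0],"hand":1}])

```text
time_s: 9.05
ee_pos: [0.4552, 0.0638, 0.0668]
tool_rot: [-0.0, 0.732, 0.681, 0.0]
ft_force: [-0.0, -0.2, 0.1]
grip_width: 0.0001
grip_force: 0.0
```

Emit:
servo_tool(plan=[{"travel":[0.03,0,-0.004],"twist":[0,0,0],"hand":1},{"travel":[0.03,0,-0.004],"twist":[0,0,0],"hand":1},{"travel":[0,0,0],"twist":[0,0,0],"hand":1},{"travel":[0,0,0],"twist":[0,0,0],"hand":1},{"travel":[0,0,0],"twist":[0,0,0],"hand":1}])

```text
time_s: 9.68
ee_pos: [0.4554, 0.0665, 0.0672]
tool_rot: [0.0, 0.732, 0.681, -0.0]
ft_force: [-0.1, 0.3, 0.6]
grip_width: 0.0003
grip_force: 0.0
```

```bash
python3 -c "
from h import *
rep((48,0,15))
a=env.snapshot('side')[:,:,::-1];b=env.snapshot('scene')[:,:,::-1]
cv2.imwrite('pics/s5.png',np.hstack([cv2.resize(a[150:270,200:320],(390,390)),cv2.resize(b[145:265,165:285],(390,390))]))"
```

```text
t 9.68 p [0.4554 0.0665 0.0672] gut mm [47.7 -0.1 15.7] F [-0.1  0.3  0.6] toolx deg 85.8 tilt [-0. -0. -1.]
[48.  0. 15.] units [ 0.01 -0.    0.01]
```

View pics/s5.png

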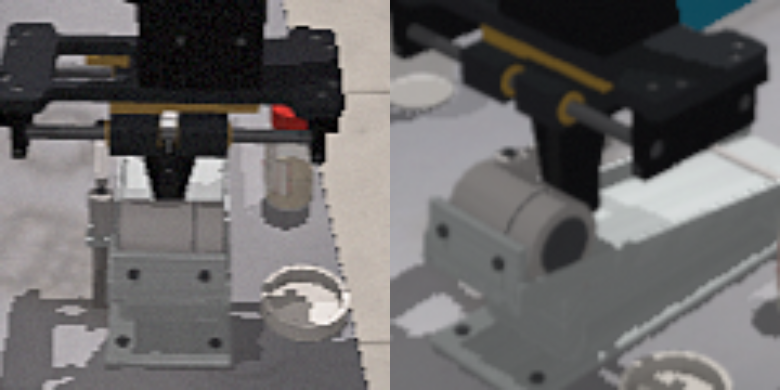

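The jar looks seated against the end plate, and the push force fell from 2.4 N to about 0. I'll back off, lift, and go round to the outside of the keeper.

Emit:
servo_tool(plan=[{"travel":[-0.1,0,0.014],"twist":[0,0,0],"hand":1},{"travel":[-0.2,0,0.028],"twist":[0,0,0],"hand":1},{"travel":[-0.3,0,0.042],"twist":[0,0,0],"hand":1},{"travel":[-0.4,0,0.028],"twist":[0,0,0],"hand":1},{"travel":[0,0,0],"twist":[0,0,0],"hand":1}])

```text
time_s: 10.4
ee_pos: [0.4514, 0.0145, 0.0613]
tool_rot: [0.0, 0.734, 0.68, -0.0]
ft_force: [-0.3, 0.4, -0.4]
grip_width: 0.0008
grip_force: 0.0
```

Emit:
servo_tool(plan=[{"travel":[0,0,-0.5],"twist":[0,0,0],"hand":1},{"travel":[0,0,-0.6],"twist":[0,0,0],"hand":1},{"travel":[0,0.5,0],"twist":[0,0,0],"hand":1},{"travel":[0,0.6,0],"twist":[0,0,0],"hand":1},{"travel":[0,0.5,0],"twist":[0,0,0],"hand":1}])

```text
time_s: 11.02
ee_pos: [0.5326, 0.011, 0.1167]
tool_rot: [0.0, 0.732, 0.681, 0.0]
ft_force: [-0.4, 0.6, 0.8]
grip_width: 0.0008
grip_force: 0.0
```

```bash
python3 -c "
from h import *
rep((0,-80,21))
im=env.snapshot('side')[:,:,::-1];b=env.snapshot('scene')[:,:,::-1]
cv2.imwrite('pics/s6.png',np.hstack([cv2.resize(im[150:270,200:320],(390,390)),cv2.resize(b[145:265,165:285],(390,390))]))"
```

```text
t 11.03 p [0.5326 0.011  0.1167] gut mm [  5.5 -81.2  71.7] F [-0.4  0.6  0.8] toolx deg 85.8 tilt [ 0.  0. -1.]
[  0. -80.  21.] units [ 0.03 -0.02  1.02]
```

View pics/s6.png

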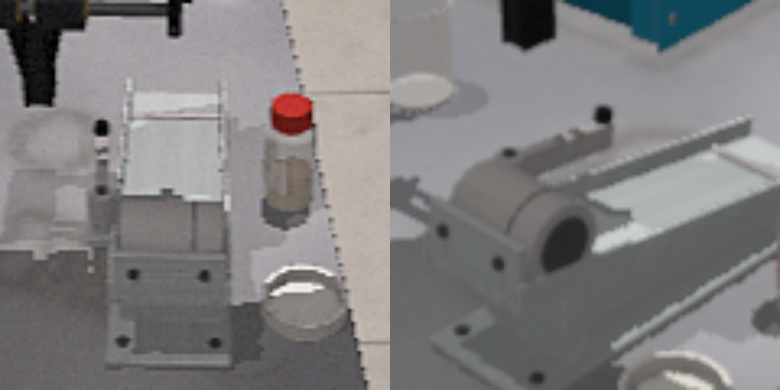

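The jar is seated and the keeper is still open (peg ≈603,115 right, ≈101,128 left). I'll lower the finger outside the keeper and sweep it in.

Emit:
servo_tool(plan=[{"travel":[0,0,0.4],"twist":[0,0,0],"hand":1},{"travel":[0,0,0.4],"twist":[0,0,0],"hand":1},{"travel":[0,0,0.2],"twist":[0,0,0],"hand":1},{"travel":[0,0,0],"twist":[0,0,0],"hand":1},{"travel":[0,0,0],"twist":[0,0,0],"hand":1}])

```text
time_s: 11.75
ee_pos: [0.5319, 0.0109, 0.0674]
tool_rot: [0.0, 0.732, 0.681, 0.0]
ft_force: [-0.0, -0.9, -0.5]
grip_width: 0.0004
grip_force: 0.0
```

Emit:
servo_tool(plan=[{"travel":[-0.02,-0.2,0],"twist":[0,0,0],"hand":1},{"travel":[-0.02,-0.2,0],"twist":[0,0,0],"hand":1},{"travel":[-0.02,-0.2,0],"twist":[0,0,0],"hand":1},{"travel":[-0.02,-0.2,0],"twist":[0,0,0],"hand":1},{"travel":[-0.02,-0.2,0],"twist":[0,0,0],"hand":1}])

```text
time_s: 12.38
ee_pos: [0.4812, 0.0095, 0.0671]
tool_rot: [0.001, 0.732, 0.681, 0.0]
ft_force: [3.8, 0.7, 0.9]
grip_width: 0.0005
grip_force: 1.5
```

```bash
python3 -c "
from h import *
rep((10,0,21),(42,16,21))"
```

```text
t 12.38 p [0.4812 0.0095 0.0671] gut mm [ -6.7 -30.   23.2] F [3.8 0.7 0.9] toolx deg 85.8 tilt [ 0.001 -0.    -1.   ]
[10.  0. 21.] units [ 0.34 -0.6  -0.  ]
[42. 16. 21.] units [ 0.97 -0.92 -0.09]
```

Emit:
servo_tool(plan=[{"travel":[0.04,-0.16,0],"twist":[0,0,0],"hand":1},{"travel":[0.06,-0.15,0],"twist":[0,0,0],"hand":1},{"travel":[0.1,-0.15,0],"twist":[0,0,0],"hand":1},{"travel":[0.12,-0.14,-0.01],"twist":[0,0,0],"hand":1},{"travel":[0.14,-0.12,-0.02],"twist":[0,0,0],"hand":1}])

```text
time_s: 13.0
ee_pos: [0.4464, 0.0354, 0.068]
tool_rot: [-0.0, 0.732, 0.681, -0.0]
ft_force: [1.9, -1.3, 0.4]
grip_width: 0.0004
grip_force: 1.2
```

Emit:
servo_tool(plan=[{"travel":[0.14,-0.1,-0.02],"twist":[0,0,0],"hand":1},{"travel":[0.14,-0.06,-0.02],"twist":[0,0,0],"hand":1},{"travel":[0.1,-0.03,-0.014],"twist":[0,0,0],"hand":1},{"travel":[0.06,0,-0.008],"twist":[0,0,0],"hand":1},{"travel":[0,0,0],"twist":[0,0,0],"hand":1}])

```text
time_s: 13.62
ee_pos: [0.4388, 0.0574, 0.071]
tool_rot: [-0.0, 0.732, 0.681, -0.001]
ft_force: [-1.2, -3.0, 0.7]
grip_width: 0.0005
grip_force: 1.5
```

```bash
python3 -c "
from h import *
rep((42,16,21))"
```

```text
t 13.62 p [0.4388 0.0574 0.071 ] gut mm [38.1 15.8 20.9] F [-1.2 -3.   0.7] toolx deg 85.8 tilt [-0.001 -0.001 -1.   ]
[42. 16. 21.] units [ 0.08 -0.   -0.01]
```

Next, small pushes up to the hard stop, watching the force.

Emit:
servo_tool(plan=[{"travel":[0.03,0,-0.004],"twist":[0,0,0],"hand":1},{"travel":[0.03,0,-0.004],"twist":[0,0,0],"hand":1},{"travel":[0.02,0,-0.002],"twist":[0,0,0],"hand":1},{"travel":[0,0,0],"twist":[0,0,0],"hand":1},{"travel":[0,0,0],"twist":[0,0,0],"hand":1}])

```text
time_s: 14.25
ee_pos: [0.4387, 0.0582, 0.0711]
tool_rot: [0.001, 0.733, 0.68, -0.002]
ft_force: [-2.1, -16.3, 1.5]
grip_width: 0.0007
grip_force: 7.8
```

Emit:
servo_tool(plan=[{"travel":[0.02,0,-0.003],"twist":[0,0,0],"hand":1},{"travel":[0.02,0,-0.003],"twist":[0,0,0],"hand":1},{"travel":[0,0,0],"twist":[0,0,0],"hand":1},{"travel":[0,0,0],"twist":[0,0,0],"hand":1},{"travel":[0,0,0],"twist":[0,0,0],"hand":1}])

```text
time_s: 14.88
ee_pos: [0.4386, 0.0585, 0.0712]
tool_rot: [0.001, 0.734, 0.679, -0.003]
ft_force: [-1.8, -22.2, -0.0]
grip_width: 0.0003
grip_force: 10.9
```

```bash
python3 -c "
from h import *
rep((46,16,21))"
```

```text
t 14.88 p [0.4386 0.0585 0.0712] gut mm [39.2 16.  20.9] F [ -1.8 -22.2  -0. ] toolx deg 85.6 tilt [-0.003 -0.006 -1.   ]
[46. 16. 21.] units [ 0.13  0.   -0.02]
```

The hard stop is reached: force rises to 22 N with no motion. I'll retreat and lift, then check numerically.

Emit:
servo_tool(plan=[{"travel":[-0.15,0,0.02],"twist":[0,0,0],"hand":1},{"travel":[-0.25,0,0.02],"twist":[0,0,0],"hand":1},{"travel":[-0.2,0,0],"twist":[0,0,0],"hand":1},{"travel":[0,0,-0.3],"twist":[0,0,0],"hand":1},{"travel":[0,0,-0.5],"twist":[0,0,0],"hand":1}])

```text
time_s: 15.5
ee_pos: [0.4372, 0.0342, 0.111]
tool_rot: [-0.0, 0.732, 0.681, -0.0]
ft_force: [-0.3, 0.5, 0.2]
grip_width: 0.0006
grip_force: 0.0
```

Emit:
servo_tool(plan=[{"travel":[0,0,-0.8],"twist":[0,0,0],"hand":1},{"travel":[-0.6,0,-0.8],"twist":[0,0,0],"hand":1},{"travel":[-0.9,0,-0.6],"twist":[0,0,0],"hand":1},{"travel":[-0.9,0,-0.3],"twist":[0,0,0],"hand":1},{"travel":[-0.6,0,0],"twist":[0,0,0],"hand":1}])

```text
time_s: 16.12
ee_pos: [0.4271, -0.1174, 0.2377]
tool_rot: [0.002, 0.733, 0.681, 0.001]
ft_force: [-0.1, 0.6, 0.4]
grip_width: 0.0005
grip_force: 0.0
```

```bash
python3 - <<'E'
from h import *
rep()
def proj(n,P):
    K,R,t=cam(n);q=K@(R@P+t);return q[:2]/q[2]
G=lambda x,y,z:O+X*x/1e3+Y*y/1e3+Z*z/1e3
obs=[]
for n in("scene","side"):
    im=env.snapshot(n);cv2.imwrite(f"pics/{n}9.png",im[:,:,::-1])
    e=proj(n,G(56,30,36)); x,y=e.round().astype(int)
    g=im[y-12:y+13,x-12:x+13].max(2); m=(g<60).astype(np.uint8)
    k,_,s,c=cv2.connectedComponentsWithStats(m)
    print(n,"expected",e.round(1),[(s[i,4],(c[i]+[x-12,y-12]).round(1).tolist()) for i in range(1,k) if s[i,4]>5])
E
```

```text
t 16.12 p [ 0.4271 -0.1174  0.2377] gut mm [-112.2   14.7  210.3] F [-0.1  0.6  0.4] toolx deg 85.8 tilt [ 0.004 -0.001 -1.   ]
scene expected [230.7 206.8] [(np.int32(31), [232.2, 206.8]), (np.int32(51), [221.8, 215.8])]
side expected [268.  208.5] [(np.int32(25), [267.9, 208.2])]
```

The black peg is within about 2 px of where a fully-across keeper should put it in both views, and the robot is clear. I'll hand in.

```bash
python3 -c "
from bench import env
print(env.finish_job())"
```

```text
the job is handed in; nothing more can be done
None
```

I handed the job in at about 16 s: the jar is rolled into its seat, the keeper is at its hard stop fully across the gutter, and the vial and cup were not touched. The hand-in returned no verdict. The jar was last checked before I swung the keeper; the peg positions in both views confirmed the keeper afterwards.

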